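# Wind the curing-lamp timer and set it back to the tab

### The arm

A 6-joint arm with a two-finger parallel gripper is mounted at the origin on the work surface. World frame = base frame: x ahead of the robot, y to its left, z up, the work surface at z = 0. Lengths are in mm, angles in rad, forces in N, time in s.
With the tool pointing down it reaches from about 400 to 925 mm from the base axis. Payload 12.5 kg.
Tool frame: the origin (TCP) lies on the centre line of the jaws, within the pads' length; the fingertips stand 17 mm ahead of it and the grasp point (between the pads) lies 2 mm behind it; z points along the fingers, y is the line along which they close (so a half turn about z gives the same grasp; the last joint's range is limited). The gripper opens to 95 mm and grips with 3 to 60 N. Pads are 20 mm wide; open, the fingers measure 119 mm over their backs; the gripper's body (75 mm by 180 mm) begins 59 mm behind the grasp point.
Start: joints at [-1.404, 0.491, 1.559, -0, 1.092, -0.106], TCP at [168.415, -601.898, 231.661] pointing down, gripper open.
Joint ranges: [-3.1, 3.1], [-0.84, 2.19], [0.05, 2.79], [-1.13, 4.28], [0.06, 2.93], [-2.69, 2.69]. Speed limits (rad/s): [2.22, 2.22, 2.79, 3.14, 3.14, 3.14].

### API

Orientations are given as [roll, pitch, yaw] about the fixed x, y, z axes, in that order (R = Rz(yaw) Ry(pitch) Rx(roll)).
In Python, from cell import env gives the robot as it stands.
- The arm moves only by the tool drive_tool, never from a script. Its argument "deltas" is text: rows parted by semicolons, each of 4 numbers parted by spaces: the shift along the world's x, y, z normalised to -1 to 1, where 1 is 100 mm, then the turn about the world's z normalised to -1 to 1, where 1 is 180 degrees. A call has 1 to 10 rows; each row shifts and turns the commanded pose from where the row before left it; what a row does not reach is not made up. A row lasts 1/12 s, in which the tool goes at most 41.7 mm and 7.16 degrees, less where a joint would pass 70% of its speed; a pose out of reach is approached as far as the arm can. A call with a number of a shift or a turn outside -1 to 1 is refused whole. A call with a gripper value outside its range is refused whole. "gripper" is the closure, from 0 (fully open) to 1 (shut), set as the call begins (left out, the last holds). The fingers move at their own pace and stop on an object; the grip force is fixed at half the most. Time passes only in rows, so rows that do not move let the fingers close. It gives the time, the measured TCP pose, the force, the opening and the grip force at its end, in the units of the state.
- env.state(): the state, without advancing time (a new reading comes with each control period).
- env.read_camera(name): name is "scene" or "side" or "wrist"; returns (picture, depth): 384x512x3 uint8, red, green, blue; 384x512 float32, mm along the optical axis (not along the pixel's ray), 0 where there is no reading.
- env.camera_params(name): a dict with "mtx" (3x3 intrinsics, pixels), "camera_from_world" (4x4, takes a point from world to camera coordinates); the wrist camera has in their place "mount" (4x4, takes a point from camera to tool coordinates, whose origin is the TCP and whose axes are the flange's). Camera axes: x right, y down, z forward; pixel columns grow to the right and rows downward; lengths in mm; the calibration is good to about 2 mm. A picture is of the moment at which its call begins: read the wrist's pose just before it. camera_params takes no time and is no camera call.
- env.job_done(): hands the job in; it is judged then, once.
The state is a dict: "t": time; "joints": joint angles; "qvel": joint speeds; "tau": joint torques, N m; "eef_pos": TCP position; "tcp_rot": TCP orientation; "ft_force": force on the tool from outside, world axes, zero at the start; "moment": the same for the moment, N m; "opening": opening from 0.0 (shut) to 1.0 (fully open); "grip_force": force on a finger pad.
Only numpy, scipy, OpenCV 4.12 (cv2) and the standard library are available. Lean on these libraries where they do the work, as an engineer would, in place of code of your own. Each camera call takes 0.05 s, during which the arm holds its last target. There are 200 camera calls.

### The job

Set the bell timer on the breadboard for the next cure: twist its grip clockwise past the 10-minute tick until you feel the spring at the end stop and the little tell-tale pin has come up by a good 4 mm, but gently, so that the timer does not twist round on its foot. Then turn it back down until the pointer is in line with the steel set tab and let go. Leave the tab, and the things lying on the breadboard, where they are.

Things in the scene. Friction and masses are not known exactly. Their poses are not given: they have to be found in the camera images.
- grip (a point): Middle of the timer's grip, on its vertical turning axis. The grip is an upright black bar 48 mm long, 14 mm thick, 38 mm tall, on a black disc 68 mm across. This point is 23 mm above the disc's top, 15 mm below the bar's top. x axis: along the bar to the pointer; z up. Clockwise from above winds it. Apart from the bar, all on the timer stays under 4 mm above the disc's top.
- pointer (a point): Tip of the pointer: a metal nose 4 mm wide at the foot of one end of the grip bar, 45 mm from the axis; it turns with the bar. x axis: outward from the turning axis through the pointer; z up. The metal line on top of the bar is on the pointer's half. At the start it is between the 1 and 8 minute ticks.
- tab (a point): Top of the set tab: a steel clip 5 mm wide and 12 mm long on the rim of the timer's top, 56 mm from the axis, that marks the minutes to be set (between 4 and 8). x axis: outward from the turning axis; z up. Stiff, and not to be moved.
- housing: The timer: a grey drum 124 mm across and 40 mm tall; origin at the middle of its underside, 21 mm above the table, under the turning axis; z up; x towards the 5 minute tick. A brass bell sits low at its -x side. It stands on a magnetic foot on the breadboard (240 x 320 x 13 mm) and stays put until twisted with about 0.55 N m, then slips round.
- ten (a point): The 10 minute tick on the timer's top face, 42 mm from the axis. The scale has 11 ticks, 0 to 10 minutes, growing clockwise from above, 0.209 rad apart; 0, 5 and 10 are longer. The dial's end stop lies unseen, 0.3 to 1.0 rad past this tick, elsewhere each time. Turning freely takes 0.08 N m; at the stop it grows by 1 N m per rad.
- pin (a joint): Rise (m) of the steel tell-tale pin, 8 mm across, in the timer's top face on the bell's side, 52 mm from the axis. 0 = down; 1.2 mm while winding freely. At the end stop a spring pushes back and the pin rises 1.5 mm per 0.1 rad or 0.1 N m. Wound at 4 mm (0.27 N m); at 8 mm (0.55 N m) the timer slips on its foot. Let go, the spring turns the dial back to the stop.
- lenstube_mid (a point): Bystander, not to be disturbed: black lens tube, 30 mm across and 30 mm tall, on the board. The point lies at its middle.
- driver_mid (a point): Bystander, not to be disturbed: hex driver lying on the board, 130 mm long, 18 mm thick. The point lies at its middle.
- post_mid (a point): Bystander, not to be disturbed: short steel post standing on the board, 25 mm across, 50 mm tall. The point lies at its middle.

How it is judged (in metres and radians):
On the way:
1. the dial is wound into its end spring: the tell-tale pin has risen 4 mm (value of joint pin above 0.004 m), for 0.2 s.
At the end, for the whole second after the job is handed in: The pointer is in line with the set tab within 0.1 rad (half a minute; about 5 mm at the pointer's tip), the pin is down, and the timer is let go (angle between the x axis of pointer and the x axis of tab, either way round below 0.1 rad and horizontal distance between pointer and tab below 0.02 m and value of joint pin below 0.002 m); the robot touches nothing.
It fails at once if the timer is forced so that it twists on its foot, or the set tab is shifted (tab moved more than 4 mm) (distance of tab from where it was at the start of the episode above 0.004 m).
It fails at once if a bystander is moved by more than 20 mm (distance of any of lenstube_mid, driver_mid, post_mid from where it was at the start of the episode above 0.02 m).
It also fails if it takes over 72 s, if anything falls off the work surface, if the arm or the gripper's body presses on something with over 40 N, if the wrist force passes 120 N, or if a joint passes its speed limit or range.

## Working session

There is one attempt and no reset: what is moved stays moved. The work goes in short steps, Python scripts to look and compute and a tool call to move; the robot and the scene stay as the last step left them, time stands still between calls to the robot, and variables do not carry over. Pictures are saved under pics/ and viewed, at most 10 in all, crops included, and the job is handed in when it is done.

Besides the shell and the picture viewer there is one more tool, called after ">>>" as a command line: name --argument value ..., lists and objects as JSON in quotes. drive_tool: Moves the arm, as the interface text tells. Its arguments: {"type":"object","properties":{"deltas":{"type":"string"},"gripper":{"type":"number"}},"required":["deltas"]}

```bash
mkdir -p pics
cat > h.py <<'E'
import numpy as np, cv2
from cell import env
def snap(cam,name):
    s=env.state(); im,d=env.read_camera(cam); p=env.camera_params(cam)
    np.savez(f'pics/{name}.npz',im=im,d=d,K=p['mtx'],T=p.get('camera_from_world',p.get('mount')),pos=s['eef_pos'],rot=s['tcp_rot'])
    cv2.imwrite(f'pics/{name}.png',im[...,::-1]); return im,d
E
python3 - <<'E'
from h import *
a,_=snap('scene','s0'); b,_=snap('side','d0')
s=env.state(); print(s)
cv2.imwrite('pics/both0.png',cv2.resize(np.vstack([a,b])[...,::-1],(400,600)))
E
```

```text
{'t': 0.1, 'joints': array([-1.40364758e+00,  4.91483506e-01,  1.55939802e+00, -2.43345441e-05,
        1.09167746e+00, -1.05643109e-01]), 'qvel': array([ 0.00085561, -0.00277446, -0.00152322,  0.00024071,  0.00096746,
        0.00028649]), 'tau': array([ 2.27859397e-03, -6.13620329e+01, -2.58606756e+01,  6.93182275e-02,
        4.70110809e-02, -3.86137253e-05]), 'eef_pos': array([ 168.34567885, -601.69539382,  231.12669728]), 'tcp_rot': array([-3.14062944e+00, -8.04328273e-05,  2.72803045e-01]), 'ft_force': array([-0.31746826, -0.44894604,  1.16052982]), 'moment': array([ 0.03451069, -0.00334729, -0.02753324]), 'grip_force': 0.0, 'opening': 1.0034551002408791}
```

View pics/s0.png

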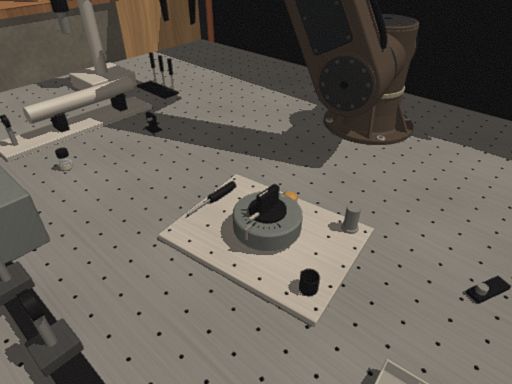

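The scene camera shows the timer at about (268,212), the driver at (212,197), the post at (352,218) and the lens tube at (310,282). I'll get positions from depth.

```bash
cat >> h.py <<'E'
def cloud(name):
    z=np.load(f'pics/{name}.npz'); d=z['d'].astype(float); K=z['K']; v,u=np.indices(d.shape)
    P=np.stack([(u-K[0,2])/K[0,0]*d,(v-K[1,2])/K[1,1]*d,d],-1)
    if name[0]=='w':
        from scipy.spatial.transform import Rotation as R
        P=P@z['T'][:3,:3].T+z['T'][:3,3]
        P=P@R.from_euler('xyz',z['rot']).as_matrix().T+z['pos']
    else: 
        Ti=np.linalg.inv(z['T']); P=P@Ti[:3,:3].T+Ti[:3,3]
    P[d==0]=np.nan
    return z['im'],P
E
python3 - <<'E'
from h import *
im,P=cloud('s0')
for n,u,v in [('bar top',268,190),('ptr',250,219),('housetop',285,222),('driver',212,197),('handle end',234,185),('tip',190,214),('post',352,208),('tube',310,273),('board corners',164,236),('',237,180),('',371,233),('',318,305)]: print(n,P[v,u].round())
# housing top ring
Q=P[170:250,225:310].reshape(-1,3); m=(Q[:,2]>57)&(Q[:,2]<67); q=Q[m]
A=q[:,:2]; print(len(A),np.median(q[:,2])); print(cv2.minEnclosingCircle(A.astype(np.float32)))
t=Q[Q[:,2]>90]; print(len(t),t.mean(0),t.max(0))
print(env.camera_params('wrist'))
a=cv2.imread('pics/s0.png')[170:250,220:320]; b=cv2.imread('pics/d0.png')
cv2.imwrite('pics/c1.png',np.hstack([cv2.resize(a,(450,360),interpolation=2)[:, :288],b[12:372]]))
E
```

```text
bar top [546.  85. 107.]
ptr [591.  85.  70.]
housetop [549. 127.  61.]
driver [558. -49.  28.]
handle end [497. -47.  26.]
tip [610. -56.  13.]
post [443. 193.  64.]
tube [592. 211.  34.]
board corners [682. -43.  14.]
 [466. -69.  12.]
 [421. 229.  11.]
 [617. 245.  13.]
1626 60.40582780586203
((549.4532470703125, 87.46278381347656), 63.66746139526367)
290 [549.90399522  88.05157272 101.38943355] [570.92277582  93.18816173 107.94671502]
{'mtx': array([[326.4397521 ,   0.        , 251.88436847],
       [  0.        , 326.4397521 , 192.21644676],
       [  0.        ,   0.        ,   1.        ]]), 'mount': array([[ 6.26345073e-04, -9.59709011e-01, -2.80995057e-01,
         7.84432018e+01],
       [ 9.99999802e-01,  6.18776572e-04,  1.15658608e-04,
         4.41125959e-01],
       [ 6.28745500e-05, -2.80995074e-01,  9.59709208e-01,
        -1.52807684e+02],
       [ 0.00000000e+00,  0.00000000e+00,  0.00000000e+00,
         1.00000000e+00]])}
```

View pics/c1.png

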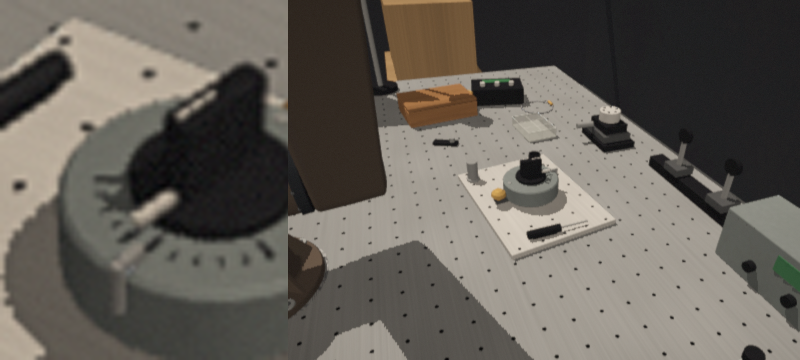

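Axis is at about (549,88), disc top z≈69. I'll go above it, turning to yaw ≈3.0 so the last joint has room to wind.

>>> drive_tool --deltas "0.173 0.314 0 0.039;0.173 0.314 0 0.039;0.173 0.314 0 0.039;0.173 0.314 0 0.039;0.173 0.314 0 0.039;0.173 0.314 0 0.039;0.173 0.314 0 0.039;0.173 0.314 0 0.039;0.173 0.314 0 0.039;0.173 0.314 0 0.039" --gripper 0

```text
t: 0.93
eef_pos: [341.8, -286.2, 231.6]
tcp_rot: [3.142, -0.0, 1.504]
ft_force: [0.8, -0.3, -0.6]
opening: 1.003
grip_force: 0.0
```

>>> drive_tool --deltas "0.173 0.314 0 0.039;0.173 0.314 0 0.039;0.173 0.314 0 0.039;0.173 0.314 0 0.039;0.173 0.314 0 0.039;0.173 0.314 0 0.039;0.173 0.314 0 0.039;0.173 0.314 0 0.039;0.173 0.314 0 0.039;0.173 0.314 0 0.039"

```text
t: 1.77
eef_pos: [514.9, 28.0, 231.5]
tcp_rot: [-3.142, -0.0, 2.73]
ft_force: [0.2, -0.0, -0.3]
opening: 1.0
grip_force: 0.0
```

>>> drive_tool --deltas "0.173 0.314 0 0.039;0.173 0.314 0 0.039;0 0 0 0;0 0 0 0;0 0 0 0"

```text
t: 2.18
eef_pos: [548.5, 88.8, 231.2]
tcp_rot: [-3.141, -0.001, 2.968]
ft_force: [0.2, -0.6, -0.4]
opening: 1.0
grip_force: 0.0
```

Run:
```python
from h import *
snap('wrist','w1'); s=env.state(); print(s['t'],s['eef_pos'],s['tcp_rot'],s['joints'],s['ft_force'],s['moment'])
a=cv2.imread('pics/w1.png'); cv2.imwrite('pics/w1b.png',cv2.resize(a[80:300,110:400],(790,600),interpolation=2))
```

```text
2.2333 [548.53074854  88.30570031 231.45888235] [-3.14136464e+00 -6.89369036e-04  2.96685434e+00] [ 4.07593335e-02  3.92925639e-01  1.73058366e+00 -8.84704894e-05
  1.01880554e+00 -1.35525234e+00] [-0.77075448 -1.02911516  0.62595586] [ 0.08352619 -0.16690966  0.03251181]
```

View pics/w1b.png

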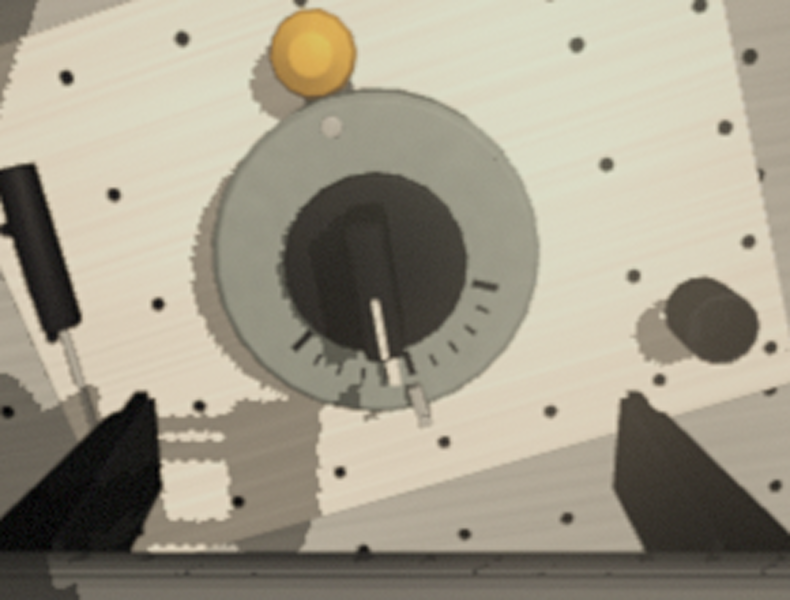

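The wrist view shows the bar with its pointer tip at about (396,384) in the crop, the tab at (412,388)–(427,422), the pin at (332,127), tick 0 at (486,286), tick 10 at (302,340), and the drum centre near (377,250). Next I'll convert these to world angles.

```bash
cat >> h.py <<'E'
def ray(name,u,v,z):
    from scipy.spatial.transform import Rotation as R
    f=np.load(f'pics/{name}.npz'); K=f['K']; M=R.from_euler('xyz',f['rot']).as_matrix()
    c=M@f['T'][:3,3]+f['pos']; d=M@f['T'][:3,:3]@np.array([(u-K[0,2])/K[0,0],(v-K[1,2])/K[1,1],1])
    return c+d*(z-c[2])/d[2]
E
python3 - <<'E'
from h import *
im,P=cloud('w1')
k=290/790; kv=220/600
Q=P.reshape(-1,3)[:]; m=(abs(Q[:,2]-61)<3)&(np.hypot(Q[:,0]-549,Q[:,1]-88)<75); A=Q[m]
(c,r)=cv2.minEnclosingCircle(A[:,:2].astype(np.float32)); print('ring',c,r,np.median(A[:,2]))
m=(abs(Q[:,2]-107)<6)&(np.hypot(Q[:,0]-549,Q[:,1]-88)<40); B=Q[m]; print('bar',len(B),np.median(B[:,2]),cv2.minAreaRect(B[:,:2].astype(np.float32)))
for n,u,v,z in [('rimL',216,250,61),('rimR',540,250,61),('rimB',377,410,61),('rimT',377,90,61),('line out',386,357,107),('line in',375,300,107),('ptr',396,384,70),('tab in',411,388,63),('tab out',427,424,63),('t0',486,286,61),('t10',302,340,61),('t5',409,364,61),('pin',332,127,61)]:
    x=ray('w1',110+u*k,80+v*kv,z); d=x[:2]-np.array(c); print(n,x.round(1),'r',np.hypot(*d).round(1),'ang',np.arctan2(d[1],d[0]).round(3), P[int(80+v*kv),int(110+u*k)].round())
E
```

```text
ring (545.6622924804688, 84.117431640625) 62.66031265258789 60.415641493870126
bar 816 106.16459097766182 ((544.4974975585938, 83.80502319335938), (14.02173900604248, 48.0882682800293), 89.49986267089844)
rimL [530.1  26.9  61. ] r 59.3 ang -1.835 [529.  27.  61.]
rimR [550.9 145.4  61. ] r 61.6 ang 1.486 [562. 152.  13.]
rimB [603.5  74.6  61. ] r 58.6 ang -0.164 [604.  74.  58.]
rimT [483.6  95.9  61. ] r 63.2 ang 2.954 [484.  95.  47.]
line out [566.4  84.7 107. ] r 20.8 ang 0.027 [566.  84. 106.]
line in [546.6  84.5 107. ] r 1.0 ang 0.428 [547.  84. 105.]
ptr [590.6  84.2  70. ] r 44.9 ang 0.003 [589.  84.  72.]
tab in [595.9  89.3  63. ] r 50.5 ang 0.102 [595.  89.  65.]
tab out [611.8  93.   63. ] r 66.7 ang 0.133 [609.  92.  68.]
t0 [561.1 123.7  61. ] r 42.5 ang 1.199 [561. 124.  60.]
t10 [570.1  51.3  61. ] r 40.9 ang -0.929 [569.  51.  61.]
t5 [586.8  90.1  61. ] r 41.6 ang 0.144 [586.  90.  61.]
pin [493.5  77.8  61. ] r 52.6 ang -3.022 [493.  77.  61.]
```

Axis (545,84), bar yaw ≈0.0, tab yaw ≈0.12, 10-tick at −0.93. Align the jaws and go down.

>>> drive_tool --deltas "-0.035 -0.043 0 0.026;0 0 -0.3 0.026;0 0 -0.3 0;0 0 -0.3 0;0 0 -0.25 0;0 0 -0.15 0;0 0 -0.08 0;0 0 0 0;0 0 0 0;0 0 0 0" --gripper 0.3

```text
t: 3.07
eef_pos: [546.0, 84.3, 94.8]
tcp_rot: [3.141, 0.002, 3.131]
ft_force: [-0.2, -0.3, 0.1]
opening: 0.701
grip_force: 0.0
```

Run:
```python
from h import *
m=[];f=[]
for i in range(8): env.read_camera('side'); s=env.state(); m.append(s['moment']);f.append(s['ft_force'])
print(s['t'],s['eef_pos'],s['tcp_rot'],s['opening'],np.mean(m,0),np.std(m,0),np.mean(f,0),np.std(f,0))
```

```text
3.4667 [545.56273542  84.63341504  93.91992586] [3.14147973e+00 3.98696520e-04 3.13168860e+00] 0.698956831186263 [ 0.08723895 -0.13312647 -0.00357856] [0.02959514 0.02956926 0.03039711] [-0.21367872  0.0083001   0.05911605] [0.38352306 0.35153557 0.35512418]
```

>>> drive_tool --deltas "0 0 0 0;0 0 0 0;0 0 0 0;0 0 0 0;0 0 0 0;0 0 0 0;0 0 0 0;0 0 0 0;0 0 0 0;0 0 0 0" --gripper 1

```text
t: 4.3
eef_pos: [545.5, 84.7, 93.7]
tcp_rot: [3.141, 0.0, 3.132]
ft_force: [0.3, 1.1, 0.2]
opening: 0.147
grip_force: 30.0
```

```bash
cat > q.py <<'E'
from h import *
import sys
m=[];f=[]
for i in range(int(sys.argv[1])): env.read_camera('side'); s=env.state(); m.append(s['moment']);f.append(s['ft_force'])
print(s['t'],s['eef_pos'].round(1),s['tcp_rot'].round(3),s['opening'].round(3),s['grip_force'],'M',np.mean(m,0).round(3),'F',np.mean(f,0).round(2))
E
python3 q.py 6
```

```text
Traceback (most recent call last):
  File "q.py", line 5, in <module>
    print(s['t'],s['eef_pos'].round(1),s['tcp_rot'].round(3),s['opening'].round(3),s['grip_force'],'M',np.mean(m,0).round(3),'F',np.mean(f,0).round(2))
                                                             ^^^^^^^^^^^^^^^^^^
AttributeError: 'float' object has no attribute 'round'
```

Gripped at 14 mm, 30 N. Wind freely to just past the 10 tick.

>>> drive_tool --deltas "0 0 0 -0.02;0 0 0 -0.02;0 0 0 -0.02;0 0 0 -0.02;0 0 0 -0.02;0 0 0 -0.02;0 0 0 -0.02;0 0 0 -0.02;0 0 0 -0.02;0 0 0 -0.02"

```text
t: 5.43
eef_pos: [545.5, 84.6, 93.7]
tcp_rot: [-3.142, 0.0, 2.5]
ft_force: [-0.2, 1.6, -0.0]
opening: 0.144
grip_force: 30.0
```

>>> drive_tool --deltas "0 0 0 -0.02;0 0 0 -0.02;0 0 0 -0.02;0 0 0 -0.02;0 0 0 -0.02;0 0 0 -0.02;0 0 0 -0.02;0 0 0 -0.02;0 0 0 0;0 0 0 0"

```text
t: 6.27
eef_pos: [545.4, 84.6, 93.6]
tcp_rot: [-3.141, -0.0, 2.003]
ft_force: [-0.5, 0.5, 0.9]
opening: 0.15
grip_force: 30.0
```

```bash
sed -i "s/s\['opening'\].round(3)/s['opening']/" q.py; python3 q.py 6
```

```text
6.5667 [545.4  84.6  93.7] [-3.142 -0.     2.001] 0.1446407334622054 30.000304877758026 M [0.095 0.036 0.085] F [-0.7   0.62  0.5 ]
```

Moment 0.085 N m: free winding, as expected. Step on by 0.19 rad at a time, watching the moment.

>>> drive_tool --deltas "0 0 0 -0.02;0 0 0 -0.02;0 0 0 -0.02;0 0 0 0"

```text
t: 6.9
eef_pos: [545.4, 84.6, 93.7]
tcp_rot: [-3.141, 0.0, 1.81]
ft_force: [-1.4, 1.2, 1.5]
opening: 0.144
grip_force: 30.0
```

```bash
python3 q.py 6
```

```text
7.2 [545.4  84.6  93.6] [-3.141  0.     1.813] 0.14809444089476897 30.000380873680115 M [-0.008  0.189  0.069] F [-1.57  0.56  1.02]
```

>>> drive_tool --deltas "0 0 0 -0.02;0 0 0 -0.02;0 0 0 -0.02;0 0 0 0"

```text
t: 7.53
eef_pos: [545.4, 84.6, 93.6]
tcp_rot: [-3.141, 0.0, 1.622]
ft_force: [-2.1, 0.2, 0.9]
opening: 0.147
grip_force: 30.0
```

```bash
python3 q.py 6
```

```text
7.8333 [545.4  84.6  93.6] [-3.141  0.     1.625] 0.14671032826136826 30.00041037797928 M [-0.093  0.394  0.073] F [-1.95 -0.3   1.7 ]
```

>>> drive_tool --deltas "0 0 0 -0.02;0 0 0 -0.02;0 0 0 -0.02;0 0 0 0"

```text
t: 8.17
eef_pos: [545.4, 84.6, 93.6]
tcp_rot: [-3.141, 0.0, 1.433]
ft_force: [-2.8, -0.2, 1.1]
opening: 0.145
grip_force: 30.0
```

```bash
python3 q.py 6
```

```text
8.4667 [545.4  84.6  93.6] [-3.141  0.     1.436] 0.14569072211046072 30.000579357147217 M [-0.099  0.533  0.08 ] F [-2.62 -0.52  1.99]
```

>>> drive_tool --deltas "0 0 0 -0.02;0 0 0 -0.02;0 0 0 -0.02;0 0 0 0"

```text
t: 8.8
eef_pos: [545.4, 84.6, 93.6]
tcp_rot: [-3.141, 0.0, 1.245]
ft_force: [-3.0, -0.6, 1.5]
opening: 0.142
grip_force: 30.0
```

```bash
python3 q.py 6
```

```text
9.1 [545.4  84.6  93.6] [-3.141  0.     1.248] 0.14701056565154375 30.001308917999268 M [-0.075  0.716  0.104] F [-3.55 -0.07  2.25]
```

>>> drive_tool --deltas "0 0 0 -0.02;0 0 0 -0.02;0 0 0 -0.02;0 0 0 0"

```text
t: 9.43
eef_pos: [545.4, 84.6, 93.6]
tcp_rot: [-3.141, 0.0, 1.057]
ft_force: [-4.7, -0.2, 1.8]
opening: 0.144
grip_force: 30.0
```

```bash
python3 q.py 8
python3 - <<'E'
from h import *
snap('wrist','w2'); snap('scene','s2')
a=cv2.imread('pics/w2.png'); cv2.imwrite('pics/w2b.png',cv2.resize(a,(768,576)))
E
```

```text
9.8333 [545.4  84.6  93.6] [-3.141  0.     1.059] 0.14968163343035984 30.01348525285721 M [-0.02   0.875  0.272] F [-4.21  0.08  2.22]
```

View pics/w2b.png

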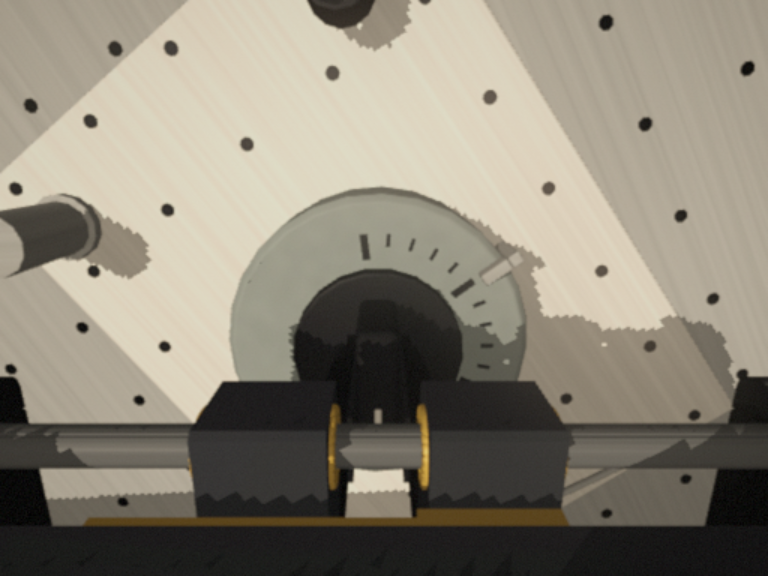

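The fingers hold the bar centred, and the scale and tab at (500,267) look untouched. The moment of 0.27 N m means the spring is engaged and the pin is at about 4 mm. A further 0.09 rad should give about 5.4 mm.

>>> drive_tool --deltas "0 0 0 -0.014;0 0 0 -0.014;0 0 0 0;0 0 0 0;0 0 0 0;0 0 0 0;0 0 0 0;0 0 0 0"

```text
t: 10.6
eef_pos: [545.4, 84.6, 93.6]
tcp_rot: [-3.142, 0.0, 0.971]
ft_force: [-5.1, 0.7, 2.2]
opening: 0.144
grip_force: 30.0
```

```bash
python3 q.py 8
```

```text
11.0 [545.5  84.6  93.6] [-3.142  0.     0.971] 0.15152360951239155 30.02942830324173 M [0.078 1.036 0.366] F [-5.05  0.58  2.44]
```

Moment 0.366 N m, pin ≈5.5 mm, held for about 1 s. Now turn back 2.29 rad to the tab.

>>> drive_tool --deltas "0 0 0 0.024;0 0 0 0.024;0 0 0 0.024;0 0 0 0.024;0 0 0 0.024;0 0 0 0.024;0 0 0 0.024;0 0 0 0.024;0 0 0 0.024;0 0 0 0.024"

```text
t: 11.83
eef_pos: [545.5, 84.5, 93.6]
tcp_rot: [-3.142, -0.0, 1.728]
ft_force: [-4.4, -0.3, 2.4]
opening: 0.148
grip_force: 30.0
```

>>> drive_tool --deltas "0 0 0 0.024;0 0 0 0.024;0 0 0 0.024;0 0 0 0.024;0 0 0 0.024;0 0 0 0.024;0 0 0 0.024;0 0 0 0.024;0 0 0 0.024;0 0 0 0.024"

```text
t: 12.67
eef_pos: [545.6, 84.6, 93.6]
tcp_rot: [3.141, 0.0, 2.482]
ft_force: [-4.5, 0.7, 1.3]
opening: 0.145
grip_force: 30.0
```

>>> drive_tool --deltas "0 0 0 0.024;0 0 0 0.024;0 0 0 0.024;0 0 0 0.024;0 0 0 0.024;0 0 0 0.024;0 0 0 0.024;0 0 0 0.024;0 0 0 0.024;0 0 0 0.024"

```text
t: 13.5
eef_pos: [545.7, 84.7, 93.6]
tcp_rot: [3.141, 0.0, -3.048]
ft_force: [-4.1, 1.5, 1.7]
opening: 0.144
grip_force: 30.0
```

>>> drive_tool --deltas "0 0 0 0.0085;0 0 0 0;0 0 0 0;0 0 0 0;0 0 0 0"

```text
t: 13.92
eef_pos: [545.6, 84.7, 93.7]
tcp_rot: [3.141, 0.0, -3.025]
ft_force: [-3.2, 1.9, 0.4]
opening: 0.143
grip_force: 30.0
```

```bash
python3 q.py 4
```

```text
14.1167 [545.6  84.7  93.7] [ 3.141  0.    -3.025] 0.1461064721884949 29.998594522476196 M [0.655 0.492 0.02 ] F [-2.64  2.92  0.29]
```

Tool yaw is 3.258, so the bar should be at +0.117. Release, rise straight up and look.

>>> drive_tool --deltas "0 0 0 0;0 0 0 0;0 0 0 0;0 0 0 0;0 0 0 0;0 0 0 0;0 0 0 0;0 0 0 0" --gripper 0.3

```text
t: 14.78
eef_pos: [545.6, 84.6, 93.7]
tcp_rot: [3.142, 0.0, -3.024]
ft_force: [-0.3, -0.8, -0.2]
opening: 0.649
grip_force: 0.0
```

>>> drive_tool --deltas "0 0 0.1 0;0 0 0.3 0;0 0 0.35 0;0 0 0.35 0;0 0 0.28 0;0 0 0 0;0 0 0 0;0 0 0 0"

```text
t: 15.45
eef_pos: [545.1, 84.6, 231.4]
tcp_rot: [3.141, -0.0, -3.024]
ft_force: [-0.0, 0.7, -0.2]
opening: 0.704
grip_force: 0.0
```

Run:
```python
from h import *
snap('wrist','w3'); s=env.state(); print(s['t'],s['eef_pos'],s['tcp_rot'])
a=cv2.imread('pics/w3.png'); cv2.imwrite('pics/w3b.png',cv2.resize(a[80:300,110:400],(790,600),interpolation=2))
```

```text
15.5 [544.94830868  84.58558728 230.83820634] [ 3.14137338e+00 -1.65532570e-03 -3.02427700e+00]
```

View pics/w3b.png

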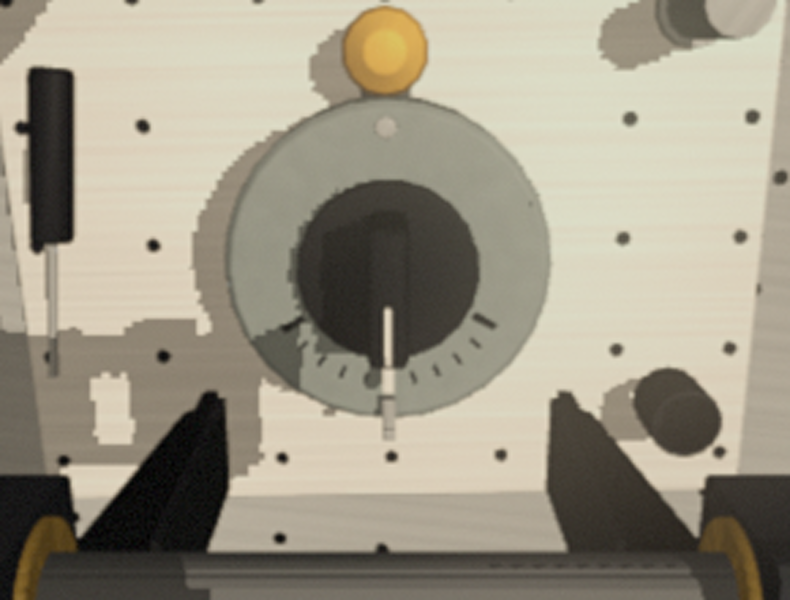

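The pointer at (389,385) lines up with the tab at (388,420). The pin at (386,127) looks flush, the bystanders are in place and the gripper is clear. I'm handing the job in.

```bash
python3 -c "
from cell import env; print(env.job_done())"
```

```text
the job is handed in; nothing more can be done
None
```

I wound the timer to about 0.37 N m (pin about 5.5 mm, worked out from the wrist moment, not seen) and turned it back until the pointer lined up with the tab. I then let go and handed the job in at about 15.5 s; the last picture showed the tab and bystanders undisturbed, but the hand-in gave no verdict.

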